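# Pump up the lathe's hand lubricator

### The arm

A 6-joint arm with a two-finger parallel gripper is mounted at the origin on the work surface. World frame = base frame: x ahead of the robot, y to its left, z up, the work surface at z = 0. Lengths are in m, angles in rad, forces in N, time in s.
With the tool pointing down it reaches from about 0.35 to 0.775 m from the base axis. Payload 7.3 kg.
Tool frame: the origin (TCP) lies midway between the tips of the shut fingers; the grasp point (between the pads) lies 19 mm behind it; z points along the fingers, y is the line along which they close (so a half turn about z gives the same grasp; the last joint's range is limited). The gripper opens to 92 mm and grips with 3 to 60 N. Pads are 19 mm wide; open, the fingers measure 130 mm over their backs; the gripper's body (75 mm by 190 mm) begins 47 mm behind the grasp point.
Start: joints at [-1.357, 0.342, 1.524, -0, 1.275, -0.146], TCP at [0.185, -0.491, 0.227] pointing down, gripper open.
Joint ranges: [-2.53, 2.53], [-0.77, 2.02], [0.04, 2.7], [-1, 4.14], [0.28, 2.66], [-3.11, 3.11]. Speed limits (rad/s): [2.57, 2.57, 3.14, 3.14, 3.14, 3.14].

### API

Orientations are given as [roll, pitch, yaw] about the fixed x, y, z axes, in that order (R = Rz(yaw) Ry(pitch) Rx(roll)).
In Python, from cell import monitor, vision, workorder gives the robot as it stands.
- The arm moves only by the tool move_arm, never from a script. Its argument "rows" is a list of rows, each a list of 5 numbers: the shift along the world's x, y, z in mm, then the turn about the world's z in rad, then the closure, from -1 (fully open) to 1 (shut). A call has 1 to 12 rows; each row shifts and turns the commanded pose from where the row before left it; what a row does not reach is not made up. A row lasts 1/10 s, in which the tool goes at most 50 mm and 8.59 degrees, less where a joint would pass 70% of its speed; a pose out of reach is approached as far as the arm can. A call is refused whole if a number of a shift passes 50 or a number of a turn 0.15, either way. A call with a gripper value outside its range is refused whole. The fingers move at their own pace and stop on an object; "newtons" is the grip in N (left out, the last holds). Time passes only in rows, so rows that do not move let the fingers close. It gives the time, the measured TCP pose, the force, the opening and the grip force at its end, in the units of the state.
- monitor.observe(): the state, without advancing time (a new reading comes with each control period).
- vision.read_camera(name): name is "side" or "top" or "wrist"; returns the picture (420x560x3 uint8, red, green, blue); there is no depth.
- vision.get_calibration(name): a dict with "K" (3x3 intrinsics, pixels), "T" (4x4, takes a point from camera to world coordinates); the wrist camera has in their place "mount" (4x4, takes a point from camera to tool coordinates, whose origin is the TCP and whose axes are the flange's). Camera axes: x right, y up, looking along -z (the intrinsics and any distortion apply to the point x, -y, -z); pixel columns grow to the right and rows downward; lengths in m; the calibration is good to about 2 mm. A picture is of the moment at which its call begins: read the wrist's pose just before it. get_calibration takes no time and is no camera call.
- workorder.hand_in(): hands the job in; it is judged then, once.
The state is a dict: "time": time; "qpos": joint angles; "qvel": joint speeds; "joint_efforts": joint torques, N m; "tool_pos": TCP position; "tool_rot": TCP orientation; "contact_force": force on the tool from outside, world axes, zero at the start; "torque": the same for the moment, N m; "opening": finger opening in m; "grip_force": force on a finger pad.
Only numpy, scipy, OpenCV 4.12 (cv2) and the standard library are available. Lean on these libraries where they do the work, as an engineer would, in place of code of your own. Each camera call takes 0.05 s, during which the arm holds its last target. There are 200 camera calls.

### The job

Oil the lathe before it is started: with the fingertips, push the black spring plunger of the hand lubricator right down and let it come all the way up again, stroke after stroke, until the steel indicator pin on the block beside it pops fully out. Work the pin only by pumping, never touch it; leave the other things on the bench where they are, and finish with the plunger up and the hand clear.

Things in the scene. Friction and masses are not known exactly. Their poses are not given: they have to be found in the camera images.
- plunger_top (a point): centre of the flat top of the plunger's round black knob (44 mm across, 16 mm thick, flat top 38 mm across), on a bare steel rod with a coil spring round it; it moves with the plunger, about 148 mm above the bench when up
- plunger (a joint): how far the plunger is pushed down, in m: 0 up (it springs back by itself within 0.2 s), 0.024 at its stop. It moves straight down; the spring resists with about 10 N at the top and 15 N at the bottom
- pin_tip (a point): centre of the top end of the indicator pin, an upright bare steel pin 10 mm across in a slim black guide (19 mm across) with a brass collar below, on top of the steel metering block; at the plunger's -y side in the pump's frame, 90 mm from the plunger's axis. It moves with the pin
- pin (a joint): how far the indicator pin stands out, in m: 0 in (its end then 3 mm above its guide), 0.028 fully out. A full stroke of the plunger moves it out about 4 mm, a short stroke less; it stays when the plunger comes up, and from about 0.020 it pops out by itself to 0.028. It starts between 0 and 0.008, so 3 to 6 full strokes are needed; further strokes do no harm
- pump: the lubricator, bolted to the bench in front of the lathe: grey foot plate 110 x 270 mm (x, y), origin at the centre of its underside, z up; from +y to -y: amber oil reservoir with black lid and filler cap (axis at y = 88 mm, 74 mm across, top 142 mm above the bench), aluminium pump casting with the plunger (axis at x = 0, y = 0), steel metering block with the pin (axis at x = 0, y = -90 mm; guide top at 96 mm). Copper pipes run from it to the lathe. It does not move
- lathe: wood lathe standing behind the pump, 0.9 m long along its own y, origin at the centre of its underside; headstock top 270 mm high at its +y end, tailstock (its clamp lever 290 mm high) at its -y end, nothing between them above the bed (112 mm high). Its nearest parts are 120 mm behind the plunger's axis. It does not move
- oil_bottle: small white oil bottle with black cap, 44 mm across, 120 mm high, beside the reservoir; origin at the centre of its underside. Bystander
- brass_knob: small brass furniture knob, 33 mm high, 32 mm across, standing in front of the pump; origin under its centre. Bystander
- roll_tall: upright dark red roll of sanding cloth, 64 mm across, 115 mm high; origin under its centre. Bystander
- roll_short: upright dark red roll of sanding cloth, 68 mm across, 75 mm high; origin under its centre. Bystander
- chisel: wood chisel lying flat along its x axis, 255 mm long, wooden handle to -x, 27 mm high; origin at bench height near the ferrule. Bystander
- carton: small cardboard box 120 x 90 x 60 mm; origin under its centre. Bystander
- tin: tin can 84 mm across, 100 mm high; origin under its centre. Bystander
- offcut: piece of wood 120 x 45 x 22 mm lying flat; origin under its centre. Bystander

How it is judged:
By the outcome, as a careful person would: the job done as asked, in the order asked, and still so for the second after the job is handed in, with the robot touching nothing.
It also fails if it takes over 45 s, if anything falls off the work surface, if the arm or the gripper's body presses on something with over 40 N, if the wrist force passes 120 N, or if a joint passes its speed limit or range.

## Working session

There is one attempt and no reset: what is moved stays moved. The work goes in short steps, Python scripts to look and compute and a tool call to move; the robot and the scene stay as the last step left them, time stands still between calls to the robot, and variables do not carry over. Pictures are saved under pics/ and viewed, at most 10 in all, crops included, and the job is handed in when it is done.

Besides the shell and the picture viewer there is one more tool, called as name(argument=value, ...) on one line, values as JSON. move_arm: Moves the arm, as the interface text tells. Its arguments: {"type":"object","properties":{"rows":{"type":"array","items":{"type":"array","items":{"type":"number"}}},"newtons":{"type":"number"}},"required":["rows"]}

```bash
mkdir -p pics; python3 - <<'E'
from cell import monitor, vision
import cv2
s=monitor.observe(); print(s['time'],s['tool_pos'],s['tool_rot'],s['contact_force'],s['opening'])
for n in('side','top'):
    cv2.imwrite(f'pics/{n}0.png',vision.read_camera(n)[:,:,::-1]); c=vision.get_calibration(n); print(n,c)
E
```

```text
0.0 [ 0.18476531 -0.49099755  0.22603448] [-3.14007838e+00 -2.22769551e-04  3.59782411e-01] [ 0.41523385 -0.72542035  0.02011033] 0.09168385910466181
side {'K': array([[476.62824654,   0.        , 278.77213655],
       [  0.        , 476.62824654, 210.98481715],
       [  0.        ,   0.        ,   1.        ]]), 'T': array([[-0.84010486,  0.35047728, -0.41399214, -0.07426121],
       [-0.5422925 , -0.52588037,  0.6552623 ,  1.05324645],
       [ 0.01194421,  0.77499388,  0.63185586,  1.0924872 ],
       [ 0.        ,  0.        ,  0.        ,  1.        ]])}
top {'K': array([[474.35549867,   0.        , 277.78934428],
       [  0.        , 474.35549867, 210.33427744],
       [  0.        ,   0.        ,   1.        ]]), 'T': array([[-3.27030588e-03,  9.97345143e-01, -7.27459344e-02,
         4.77971096e-01],
       [-9.99993930e-01, -3.17419938e-03,  1.43669468e-03,
        -6.27333914e-03],
       [ 1.20197036e-03,  7.27501913e-02,  9.97349470e-01,
         1.72097313e+00],
       [ 0.00000000e+00,  0.00000000e+00,  0.00000000e+00,
         1.00000000e+00]])}
```

View pics/side0.png

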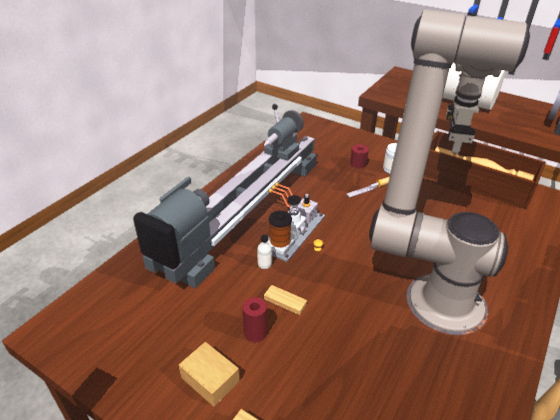

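View pics/top0.png

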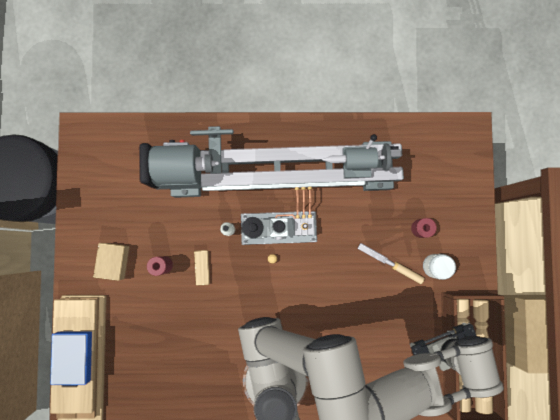

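The top view shows the pump: reservoir at about (253,227), plunger knob (280,226) and pin (305,226). The lathe is behind it and the brass knob in front, at (272,259). I'll enlarge both views.

```bash
cat > h.py <<'E'
import numpy as np
from cell import vision
def ray(n,u,v,z,K=None,T=None):
    c=vision.get_calibration(n) if T is None else dict(K=K,T=T)
    K,T=c['K'],c['T']; d=np.linalg.inv(K)@[u,v,1]; d=T[:3,:3]@[d[0],-d[1],-d[2]]
    o=T[:3,3]; return o+d*(z-o[2])/d[2]
E
python3 - <<'E'
import cv2,numpy as np
from h import ray
a=cv2.imread('pics/top0.png')[200:255,225:330]; b=cv2.imread('pics/side0.png')[180:275,250:340]
a=cv2.resize(a,None,fx=7,fy=7,interpolation=2)[:385,:735]
b=cv2.resize(b,None,fx=6,fy=6,interpolation=2)
cv2.imwrite('pics/a.png',a);cv2.imwrite('pics/b.png',b)
print(ray('top',280,226,.148),ray('top',305,226,.1))
E
```

```text
[ 0.54058043 -0.01570126  0.148     ] [ 0.5422156  -0.10144642  0.1       ]
```

View pics/a.png

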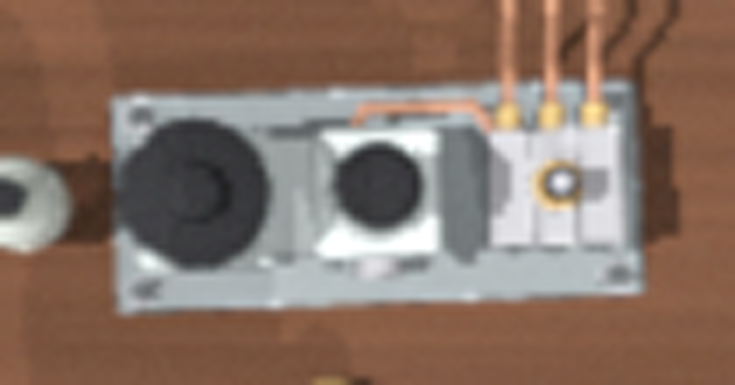

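View pics/b.png

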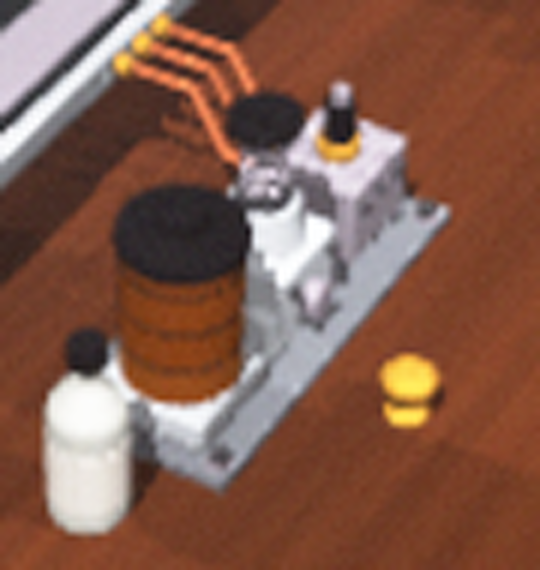

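```bash
python3 - <<'E'
from h import *
print(ray('top',279.0,226.4,.148),ray('top',304.7,225.7,.102),ray('side',293.8,199.0,.148))
print(vision.get_calibration('wrist'))
E
```

```text
[ 0.53926414 -0.01237981  0.148     ] [ 0.54316414 -0.10031229  0.102     ] [ 0.53737441 -0.00481488  0.148     ]
{'K': array([[289.76117966,   0.        , 277.37715173],
       [  0.        , 289.76117966, 208.90335771],
       [  0.        ,   0.        ,   1.        ]]), 'mount': array([[-5.78356544e-04,  9.59631845e-01,  2.81258579e-01,
         7.64687113e-02],
       [ 9.99999074e-01,  9.01381242e-04, -1.01912673e-03,
        -3.67157001e-04],
       [-1.23150767e-03,  2.81257729e-01, -9.59631478e-01,
        -1.57889218e-01],
       [ 0.00000000e+00,  0.00000000e+00,  0.00000000e+00,
         1.00000000e+00]])}
```

move_arm(rows=[[28, 38, 2, -0.03, 1], [28, 38, 2, -0.03, 1], [28, 38, 2, -0.03, 1], [28, 38, 2, -0.03, 1], [28, 38, 2, -0.03, 1], [28, 38, 0, -0.03, 1], [28, 38, 0, -0.03, 1], [28, 38, 0, -0.03, 1], [28, 38, 0, -0.03, 1], [28, 38, 0, -0.03, 1], [28, 38, 0, -0.03, 1], [0, 0, 0, -0.03, 1]])

```text
time: 1.3
tool_pos: [0.495, -0.0689, 0.2362]
tool_rot: [-3.14, -0.0, 0.004]
contact_force: [-0.2, -0.9, -0.5]
opening: 0.002
grip_force: 0.0
```

```bash
cat >> h.py <<'E'
from cell import monitor
from scipy.spatial.transform import Rotation as Ro
def wrist():
    s=monitor.observe(); im=vision.read_camera('wrist'); c=vision.get_calibration('wrist')
    M=np.eye(4); M[:3,:3]=Ro.from_euler('xyz',s['tool_rot']).as_matrix(); M[:3,3]=s['tool_pos']
    return im,c['K'],M@c['mount']
E
python3 - <<'E'
from h import *
import cv2
im,K,T=wrist(); np.savez('w1.npz',K=K,T=T); cv2.imwrite('pics/w1.png',im[:,:,::-1])
for p in ([.538,-.010,.148],[.543,-.1,.102]):
    q=T[:3,:3].T@(np.array(p)-T[:3,3]); q=K@[q[0],-q[1],-q[2]]; print(q[:2]/q[2])
E
```

```text
[208.55005    164.82847218]
[309.25944023 153.91988811]
```

View pics/w1.png

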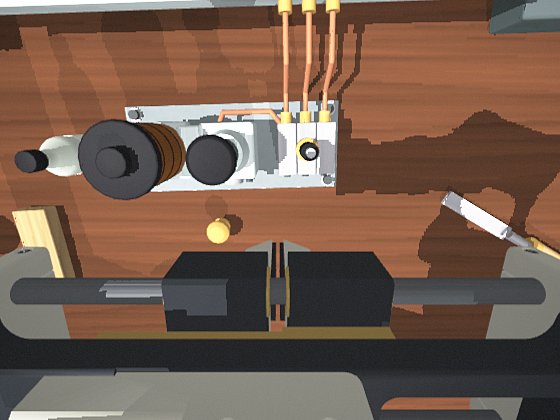

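The wrist view shows the knob at about (211,159), the pin at (309,151) and the shut fingertips at (278,245). Next I'll cast the knob rays.

```bash
python3 - <<'E'
from h import *
import cv2
w=np.load('w1.npz'); im=cv2.imread('pics/w1.png')
m=(im.max(2)<75).astype('uint8')[125:195,184:245]
n,l,st,c=cv2.connectedComponentsWithStats(m); i=1+st[1:,4].argmax(); print(st[i],c[i]+[184,125])
u,v=c[i]+[184,125]
print(ray('',u,v,.144,w['K'],w['T']),ray('',309,150,.102,w['K'],w['T']),ray('',211,160,.148,w['K'],w['T']))
E
```

```text
[   1   10   53   50 1211] [216.44178365 160.8744839 ]
[ 0.54087037 -0.01603594  0.144     ] [ 0.54683458 -0.09961014  0.102     ] [ 0.54207197 -0.01232287  0.148     ]
```

move_arm(rows=[[23, 28, 0, 0, 1], [23, 29, 0, 0, 1], [0, 0, -25, 0, 1], [0, 0, -25, 0, 1], [0, 0, -25, 0, 1], [0, 0, 0, 0, 1]])

```text
time: 1.95
tool_pos: [0.5364, -0.0166, 0.1584]
tool_rot: [-3.141, 0.008, -0.0]
contact_force: [-0.8, -0.6, -1.3]
opening: 0.0003
grip_force: 0.0
```

```bash
python3 - <<'E'
from h import *
import cv2
im,K,T=wrist(); cv2.imwrite('pics/w2.png',im[:,:,::-1])
s=vision.read_camera('side')[170:270,240:350]
s=cv2.resize(s,(440,400)); cv2.imwrite('pics/s2.png',np.hstack([s[:,:,::-1],cv2.resize(im[:270,130:390],(360,400))[:,:,::-1]]))
E
```

```text
(no output)
```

View pics/s2.png

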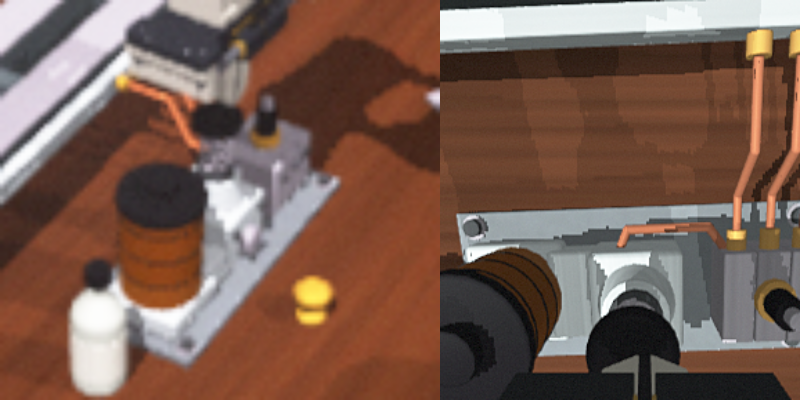

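The left crop (side view) shows the fingers above the knob. The right crop (wrist view) shows the knob centre at (634,345), with the fingertip split about 5 mm to its -y side. I'll correct that and make the first stroke.

move_arm(rows=[[4, 4, 0, 0, 1], [0, 0, 0, 0, 1], [0, 0, -12, 0, 1], [0, 0, -12, 0, 1], [0, 0, -11, 0, 1], [0, 0, 0, 0, 1], [0, 0, 0, 0, 1]])

```text
time: 2.75
tool_pos: [0.5442, -0.0125, 0.1278]
tool_rot: [3.141, -0.004, -0.0]
contact_force: [0.5, 0.5, 12.2]
opening: 0.0004
grip_force: 6.0
```

move_arm(rows=[[0, 0, -4, 0, 1], [0, 0, 0, 0, 1]])

```text
time: 2.95
tool_pos: [0.5442, -0.0125, 0.1243]
tool_rot: [3.141, -0.004, -0.0]
contact_force: [-0.1, 0.7, 12.7]
opening: 0.0004
grip_force: 6.5
```

move_arm(rows=[[0, 0, -4, 0, 1], [0, 0, 0, 0, 1]])

```text
time: 3.15
tool_pos: [0.5443, -0.0125, 0.1239]
tool_rot: [3.14, -0.007, 0.0]
contact_force: [-10.5, 0.8, 40.9]
opening: 0.0005
grip_force: 20.4
```

move_arm(rows=[[0, 0, 18, 0, 1], [0, 0, 18, 0, 1], [-3, 0, 0, 0, 1], [0, 0, 0, 0, 1], [0, 0, -12, 0, 1], [0, 0, -12, 0, 1], [0, 0, -11, 0, 1], [0, 0, 0, 0, 1], [0, 0, 0, 0, 1]])

```text
time: 4.05
tool_pos: [0.5403, -0.0124, 0.1239]
tool_rot: [3.141, -0.004, 0.0]
contact_force: [-13.4, 2.1, 44.5]
opening: 0.0006
grip_force: 22.7
```

move_arm(rows=[[0, 0, 18, 0, 1], [0, 0, 18, 0, 1], [0, 0, 0, 0, 1], [0, 0, 0, 0, 1]])

```text
time: 4.45
tool_pos: [0.5391, -0.0123, 0.1539]
tool_rot: [-3.141, 0.002, -0.0]
contact_force: [0.7, 0.1, -0.1]
opening: 0.0003
grip_force: 0.0
```

move_arm(rows=[[0, 0, -12, 0, 1], [0, 0, -12, 0, 1], [0, 0, -11, 0, 1], [0, 0, 0, 0, 1], [0, 0, 0, 0, 1], [0, 0, 18, 0, 1], [0, 0, 18, 0, 1], [0, 0, 0, 0, 1], [0, 0, 0, 0, 1]])

```text
time: 5.35
tool_pos: [0.539, -0.0123, 0.1547]
tool_rot: [-3.141, 0.003, -0.0]
contact_force: [-0.9, 0.9, -0.1]
opening: 0.0003
grip_force: 0.0
```

move_arm(rows=[[0, 0, -12, 0, 1], [0, 0, -12, 0, 1], [0, 0, -12, 0, 1], [0, 0, 0, 0, 1], [0, 0, 0, 0, 1]])

```text
time: 5.85
tool_pos: [0.5402, -0.0124, 0.124]
tool_rot: [3.141, -0.003, 0.0]
contact_force: [-11.5, 2.0, 40.4]
opening: 0.0006
grip_force: 20.2
```

move_arm(rows=[[0, 0, 18, 0, 1], [0, 0, 18, 0, 1], [0, 0, 0, 0, 1], [0, 0, 0, 0, 1]])

```text
time: 6.25
tool_pos: [0.539, -0.0123, 0.1547]
tool_rot: [-3.141, 0.003, -0.0]
contact_force: [-0.5, -0.2, 0.7]
opening: 0.0003
grip_force: 0.0
```

```bash
python3 - <<'E'
from h import *
import cv2
im,K,T=wrist()
s=vision.read_camera('side')[170:270,240:350]
s=cv2.resize(s,(440,400)); cv2.imwrite('pics/s3.png',np.hstack([s[:,:,::-1],cv2.resize(im[:270,130:390],(360,400))[:,:,::-1]]))
E
```

```text
(no output)
```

View pics/s3.png

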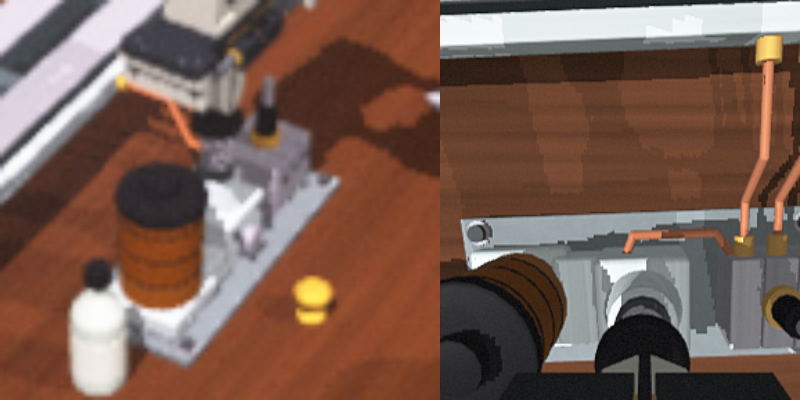

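After four strokes the side crop shows the pin taller, with its tip at (268,78) where it was (266,97). Further strokes do no harm, so I'll do three more and then back off.

move_arm(rows=[[0, 0, -12, 0, 1], [0, 0, -12, 0, 1], [0, 0, -12, 0, 1], [0, 0, 0, 0, 1], [0, 0, 0, 0, 1], [0, 0, 18, 0, 1], [0, 0, 18, 0, 1], [0, 0, 0, 0, 1], [0, 0, 0, 0, 1]])

```text
time: 7.25
tool_pos: [0.5393, -0.0123, 0.1552]
tool_rot: [-3.141, 0.002, -0.0]
contact_force: [0.2, 0.0, -0.7]
opening: 0.0007
grip_force: 0.0
```

move_arm(rows=[[0, 0, -12, 0, 1], [0, 0, -12, 0, 1], [0, 0, -12, 0, 1], [0, 0, 0, 0, 1], [0, 0, 0, 0, 1], [0, 0, 18, 0, 1], [0, 0, 18, 0, 1], [0, 0, 0, 0, 1], [0, 0, 0, 0, 1]])

```text
time: 8.15
tool_pos: [0.5391, -0.0123, 0.1548]
tool_rot: [-3.141, 0.002, -0.0]
contact_force: [0.3, -0.6, -0.1]
opening: 0.0004
grip_force: 0.0
```

move_arm(rows=[[0, 0, -12, 0, 1], [0, 0, -12, 0, 1], [0, 0, -12, 0, 1], [0, 0, 0, 0, 1], [0, 0, 0, 0, 1]])

```text
time: 8.65
tool_pos: [0.5402, -0.0124, 0.124]
tool_rot: [3.141, -0.003, 0.0]
contact_force: [-11.1, 2.7, 41.0]
opening: 0.0007
grip_force: 20.1
```

move_arm(rows=[[0, 0, 18, 0, 1], [0, 0, 18, 0, 1], [0, 0, 0, 0, 1], [0, 0, 25, 0, 1], [0, 0, 30, 0, 1], [0, 0, 30, 0, 1], [-30, 0, 0, 0, 1], [-40, 0, 0, 0, 1], [-40, 0, 0, 0, 1], [0, 0, 0, 0, 1], [0, 0, 0, 0, 1]])

```text
time: 9.75
tool_pos: [0.4293, -0.0123, 0.2403]
tool_rot: [-3.141, 0.002, -0.001]
contact_force: [0.4, -0.1, 0.4]
opening: 0.0007
grip_force: 0.0
```

```bash
python3 - <<'E'
from h import *
import cv2
im,K,T=wrist()
s=vision.read_camera('side')[170:270,240:350]
s=cv2.resize(s,(440,400)); cv2.imwrite('pics/s4.png',np.hstack([s[:,:,::-1],cv2.resize(im[:270,130:390],(360,400))[:,:,::-1]]))
E
```

```text
(no output)
```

View pics/s4.png

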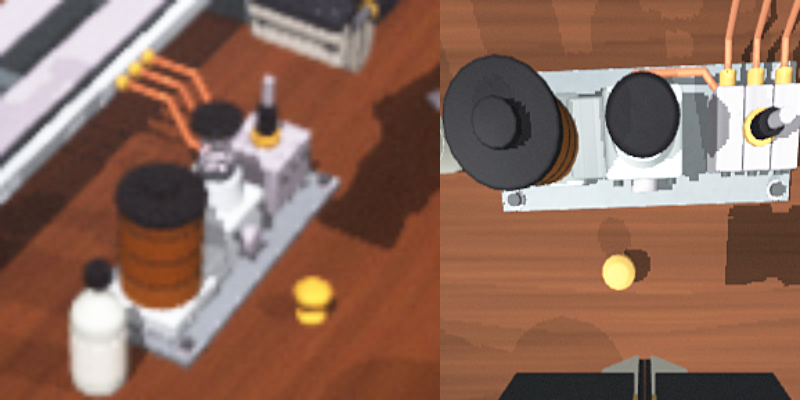

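```bash
python3 - <<'E'
from h import *
c=vision.get_calibration('side');K,T=c['K'],c['T']
def pr(p):
    q=T[:3,:3].T@(np.array(p)-T[:3,3]); q=K@[q[0],-q[1],-q[2]]; q=q[:2]/q[2]; return (q-[240,170])*4
for z in(.096,.099,.119,.127):print(z,pr([.545,-.1,z]))
print(pr([.541,-.012,.148]))
E
```

```text
0.096 [263.3815307  104.43908745]
0.099 [263.54837659 101.66714876]
0.119 [264.67061695  83.02250956]
0.127 [265.12440913  75.48331218]
[216.00565944 109.97957243]
```

The pin tip's row (77) matches 0.127 m, so the pin is fully out, and the last three strokes did not change it. The knob is up at its expected place and the hand is clear.

```bash
python3 -c "
from cell import workorder; print(workorder.hand_in())"
```

```text
the job is handed in; nothing more can be done
None
```

I gave the plunger seven full strokes; the indicator pin is fully out, the plunger is up, the hand is clear, and the job is handed in.

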